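Lock the push-and-turn cap on the sample bottle

ROBOT

A 6-joint arm with a two-finger parallel gripper is mounted at the origin on the work surface. World frame = base frame: x ahead of the robot, y to its left, z up, the work surface at z = 0. Lengths are in m, angles in rad, forces in N, time in s.
With the tool pointing down it reaches from about 0.35 to 0.85 m from the base axis. Payload 8.1 kg.
Tool frame: the origin (TCP) lies between the finger pads; the fingertips stand 22 mm ahead of it and the grasp point (between the pads) lies 3 mm ahead of it; z points along the fingers, y is the line along which they close (so a half turn about z gives the same grasp; the last joint's range is limited). The gripper opens to 85 mm and grips with 20 to 120 N. Pads are 22 mm wide; open, the fingers measure 114 mm over their backs; the gripper's body (76 mm by 85 mm) begins 54 mm behind the grasp point. The pads swing forward as they close: fully open they stand 13 mm farther back than shut.
Start: joints at [1.134, 0.13, 1.488, -0, 1.523, -0.085], TCP at [0.207, 0.563, 0.253] pointing down, gripper open.
Joint ranges: [-2.96, 2.96], [-0.89, 2.26], [0.02, 2.5], [-1.34, 4.48], [0, 2.73], [-2.66, 2.66]. Speed limits (rad/s): [2.39, 2.39, 2.79, 3.14, 3.14, 3.14].

INTERFACE

Orientations are given as a rotation vector (axis times angle).
In Python, from plant import robot, eoat, kinematics, snapshot, camera_params, ticket gives the robot as it stands. Calls block until the motion is done:
- robot.goto(position, orientation): joint-space move of the TCP to a pose.
- robot.movel(position, rot=None, velocity=0.15, max_force=None): straight line of the TCP; rot=None keeps the orientation; velocity is the mean speed in m/s. With max_force (N) it stops when the force on the tool has changed by that much, and returns True; else False.
- robot.set_joints(angles): joint-space move.
- eoat.grip(opening, effort=None): opening from 0.0 (shut) to 1.0 (fully open); effort is the grip in N (None keeps the last); returns when the fingers have stopped.
- robot.wait(seconds).
- kinematics.solve_ik(position, orientation): joint angles nearest the present ones, or None.
- robot.get_obs(): the state.
- snapshot(name): name is "scene" or "top" or "wrist"; returns (picture, depth): 480x640x3 uint8, blue, green, red; 480x640 float32, m along the optical axis (not along the pixel's ray), 0 where there is no reading.
- camera_params(name): a dict with "intrinsics" (3x3 intrinsics, pixels), "R" (3x3) and "t" (3): a world point X has camera coordinates R X + t. Camera axes: x right, y down, z forward; pixel columns grow to the right and rows downward; lengths in m; the calibration is good to about 2 mm. A picture is of the moment at which its call begins: read the wrist's pose just before it. camera_params takes no time and is no camera call; for the wrist camera it gives the pose at the moment of the call.
A pose or a line that the arm cannot do raises robot.PlanningError and nothing moves.
- ticket.close_job(): hands the job in; it is judged then, once.
The state is a dict: "clock": time; "q": joint angles; "qvel": joint speeds; "joint_torque": joint torques, N m; "ee_pos": TCP position; "orientation": TCP orientation; "ft_force": force on the tool from outside, world axes, zero at the start; "moment": the same for the moment, N m; "gripper_width": opening from 0.0 (shut) to 1.0 (fully open); "gripper_force": force on a finger pad.
Only numpy, scipy, OpenCV 4.12 (cv2) and the standard library are available. Lean on these libraries where they do the work, as an engineer would, in place of code of your own. Each camera call takes 0.05 s, during which the arm holds its last target. There are 200 camera calls.

TASK

Close the open square sample bottle standing in the grey rack: take the loose blue safety cap from the bench, set it squarely on the neck with its white ribs towards the bottle's corners, then keep it pushed down against its springy liner while you twist it clockwise until its inner lugs are caught and it clicks up locked, and let go. Press firmly but do not force it against the stops, keep the bottle down in the rack, and leave everything else alone.

Things in the scene. Friction and masses are not known exactly. Their poses are not given: they have to be found in the camera images.
- cap: Loose blue push-and-turn safety cap, open side down on the bench, 56 mm across (57 over its fine ribs), 24 mm tall, about 45 g. Origin: centre of its lower edge; z up through its top. Four white ribs on its side and top, at its +x, +y, -x and -y, show where its four inner lugs are. Grip it across any diameter.
- cap_lug (a point): The cap's inner lug under its +x rib, middle of the lug's upper face, 6.5 mm above the cap's lower edge, 23.5 mm from its axis. each of the four lugs is 7 mm wide (18 degrees), spans 1.5 to 6.5 mm above the lower edge and stands in from the skirt (inner radius 25.5 mm) to 21.5 mm radius.
- liner_face (a point): Centre of the sprung white liner disc (42 mm) inside the cap, its face when free: 9.5 mm above the cap's lower edge. It meets the bottle's rim and gives up to 7 mm, at about 3.2 N per mm (0.6 N at first touch), pushing the cap back up when let go.
- bottle: Open square bottle of white plastic, 62 x 62 x 115 mm, 0.2 to 0.45 kg, standing in one well of the rack with 1.2 mm play all round: it can shift and turn about 2 degrees but not spin. Origin: centre of its underside; z up, x and y square to its flat sides. Round neck of 40 mm with four cream lugs around it, out to 24 mm radius, centred on the flat sides.
- mouth (a point): Centre of the open bottle's mouth at its rim, 115 mm above its underside. Height of the cap's lower edge against the rim: 3 mm below or higher if cap lugs lie on bottle lugs; 9.5 below as the liner touches; 14 below or more so the lugs pass under the teeth (about 15 N); 14.8 below at the hard bottom (17.5 N); 11.5 below once locked.
- gap (a point): Middle of one of the four gaps between the bottle's lugs, at a corner (45 degrees from its x and y), 22 mm from the axis, 3 mm below the rim. Gaps are 40 degrees long; the cap's lugs go down through them. Turned clockwise seen from above, a cap lug then meets a tooth that hangs to 7.5 mm below the rim and must pass under it. Anticlockwise is blocked.
- notch (a point): Roof of one of the bottle's four notches, on its +x side, 22 mm from the axis, 5 mm below the rim. Next after the tooth, clockwise; 24 degrees long, its middle 45 degrees from the gap. Beyond it is an end stop that no cap lug passes. Let go here, the liner lifts the lugs 2.5 mm into the notches: locked, ribs facing the flat sides within about 3 degrees.
- rack: Grey plastic bench rack screwed to the bench, 90 x 220 x 40 mm, its floor 6 mm thick, with two square wells 65 mm to either side of its middle along its y. Origin: centre of its underside.
- spare: A second bottle of the same kind, already closed with the same blue cap (127.5 mm tall in all), in the rack's other well. Leave it alone. Origin: centre of its underside.
- specimens: Clear open plastic box with small white discs in it, 120 x 160 x 60 mm, beyond the work. Leave it alone. Origin: centre of its underside.
- dish: Glass dish with lid, 90 mm across, 17 mm tall, between the robot and the work. Leave it alone. Origin: centre of its underside.
- reagent: Amber glass reagent bottle with black cap, 52 mm across, 130 mm tall. Leave it alone. Origin: centre of its underside.
Mind the look-alikes: they are no part of the job. Of the things that look like the cap, the smaller one is meant. What is shaped like the rack but turquoise is not meant.

How it is judged:
On the way, in this order (a step that is already met when the one before it is completed fails the run):
1. the cap is set level on the neck, centred within 4 mm, its lugs down in the gaps (lower edge 7.5 mm or more below the rim) (horizontal distance between cap and mouth below 0.004 m and z of cap in the frame of bottle below 0.1075 m and angle between cap's own z axis and vertical below 0.12 rad), for 0.1 s.
2. the cap is held pushed down and turned clockwise, its lugs running under the teeth (lower edge 13.2 mm or more below the rim, ribs within 0.45 rad of facing the flat sides) (horizontal distance between cap and mouth below 0.004 m and z of cap in the frame of bottle below 0.1018 m and (angle between the x axis of cap and the x axis of bottle, either way round below 0.45 rad or angle between the x axis of cap and the x axis of bottle, either way round above 1.1208 rad)), for 0.05 s.
At the end, for the whole second after the job is handed in: Cap locked on the open bottle: centred within 3 mm, ribs facing the flat sides within 0.12 rad, lower edge 102.3 to 104.7 mm above the bottle's underside (sprung up into the notches), level within 0.08 rad; bottle upright (0.06 rad) on the floor of its well; all released and at rest (horizontal distance between cap and mouth below 0.003 m and z of cap in the frame of bottle between 0.1023 and 0.1047 m and (angle between the x axis of cap and the x axis of bottle, either way round below 0.12 rad or angle between the x axis of cap and the x axis of bottle, either way round above 1.4508 rad) and angle between cap's own z axis and vertical below 0.08 rad and z of bottle in the frame of rack below 0.01 m and angle between bottle's own z axis and vertical below 0.06 rad and linear speed of each of cap, bottle below 0.01 m/s); the robot touches nothing.
It fails at once if the cap and the bottle are forced together with more than 45 N (contact force between cap and bottle above 45 N).
It fails at once if the bottle is lifted more than 15 mm off the rack's floor or tipped more than 0.25 rad (z of bottle in the frame of rack above 0.021 m or angle between bottle's own z axis and vertical above 0.25 rad).
It fails at once if another thing (closed bottle, box, dish, amber bottle) is moved more than 15 mm (distance of any of spare, specimens, dish, reagent from where it was at the start of the episode above 0.015 m).
It also fails if it takes over 61 s, if anything falls off the work surface, if the arm or the gripper's body presses on something with over 40 N, if the wrist force passes 120 N, or if a joint passes its speed limit or range.

## Working session

There is one attempt and no reset: what is moved stays moved. The work goes in short steps, each a Python script; the robot and the scene stay as the last script left them, time stands still between calls to the robot, and variables do not carry over. Pictures are saved under pics/ and viewed, at most 10 in all, crops included, and the job is handed in when it is done.

```bash
mkdir -p pics; ls
python3 - <<'E'
from plant import robot,snapshot,camera_params
import cv2,numpy as np
for n in("scene","top"):
    p,d=snapshot(n); cv2.imwrite(f"pics/{n}0.png",p); np.savez(f"{n}0.npz",p=p,d=d,**camera_params(n))
    c=camera_params(n); print(n,c["intrinsics"].tolist(),(-c["R"].T@c["t"]).round(3))
o=robot.get_obs();print(o["clock"],o["ft_force"],o["orientation"])
E
```

```text
pics
scene [[478.0632726541794, 0.0, 310.0914210176103], [0.0, 478.0632726541794, 237.22204268540875], [0.0, 0.0, 1.0]] [ 0.944 -0.296  0.979]
top [[445.41204588027534, 0.0, 312.94797871435264], [0.0, 445.41204588027534, 233.3565248808825], [0.0, 0.0, 1.0]] [0.392 0.086 0.921]
0.1 [-0.09204754 -0.63407284 -0.81944791] [-5.49707254e-01 -3.09266026e+00  2.61553448e-03]
```

View pics/top0.png

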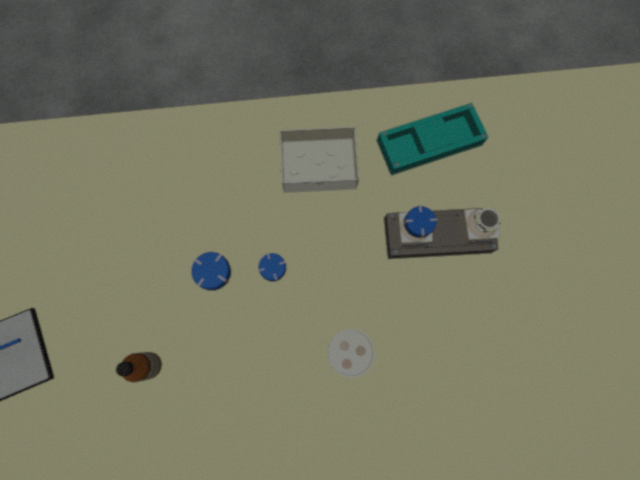

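View pics/scene0.png

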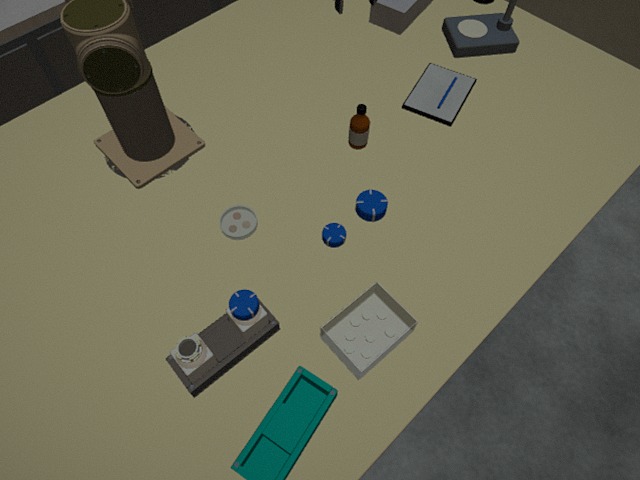

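The top view shows the target cap at about (272,267) and the larger look-alike at (211,271). The open bottle is at (488,219) in the grey rack, and the spare is at (420,221). Next I'll get coarse positions and then wrist views.

```bash
cat > h.py <<'E'
import numpy as np,cv2
from scipy.spatial.transform import Rotation as Ro
def ray(c,uv,z):
    "pixels (n,2) -> world points on plane z"
    uv=np.atleast_2d(np.float64(uv)); K,R,t=c["intrinsics"],c["R"],c["t"]
    d=np.c_[uv,np.ones(len(uv))]@np.linalg.inv(K).T@R; o=-R.T@t
    return o+d*((z-o[2])/d[:,2])[:,None]
def proj(c,X):
    q=c["R"]@np.array(X)+c["t"]; q=c["intrinsics"]@q; return q[:2]/q[2]
def down(yaw):
    "tool pointing down, tool y axis (finger line) at world angle yaw"
    y=np.array([np.cos(yaw),np.sin(yaw),0]); z=np.array([0,0,-1.]); x=np.cross(y,z)
    return Ro.from_matrix(np.c_[x,y,z]).as_rotvec()
E
python3 - <<'E'
from h import *
from plant import robot,camera_params,kinematics
c=camera_params("top"); s=camera_params("scene")
print("cap",ray(c,[272,267],.024),ray(s,[334,233],.024))
print("mouth",ray(c,[489,218],.121),ray(s,[188,347],.121))
print("spare",ray(c,[421,220],.1335)); print("rack corners",ray(c,[[387,214],[495,209],[498,249],[391,257]],.04))
print("dish",ray(c,[351,353],.017),"reag",ray(c,[124,369],.13),"bigcap",ray(c,[211,271],.03))
o=robot.get_obs(); w=camera_params("wrist"); T=Ro.from_rotvec(o["orientation"]).as_matrix()
print("cam in tool",T.T@(-w["R"].T@w["t"]-o["ee_pos"]),"\n",(w["R"]@T).round(3),w["intrinsics"]); print("tool y",T[:,1])
E
```

```text
cap [[0.55046859 0.15155328 0.024     ]] [[0.55396656 0.14968563 0.024     ]]
mouth [[ 0.58257052 -0.26625138  0.121     ]] [[ 0.5825064  -0.26493089  0.121     ]]
spare [[ 0.58906655 -0.13580826  0.1335    ]]
rack corners [[ 0.63256243 -0.09451338  0.04      ]
 [ 0.61957088 -0.31807007  0.04      ]
 [ 0.53586937 -0.30691917  0.04      ]
 [ 0.54253027 -0.08938437  0.04      ]]
dish [[0.36529247 0.0123961  0.017     ]] reag [[0.38356705 0.40889427 0.13      ]] bigcap [[0.55432737 0.27421745 0.03      ]]
cam in tool [ 0.06758909 -0.00059776 -0.12040197] 
 [[ 0.001  1.    -0.   ]
 [-0.963  0.001 -0.268]
 [-0.268  0.001  0.963]] [[349.38062451   0.         313.08689551]
 [  0.         349.38062451 240.87307815]
 [  0.           0.           1.        ]]
tool y [ 0.34460361  0.93874671 -0.00171964]
```

Run:
```python
from h import *
from plant import robot,camera_params,snapshot
robot.goto([.5825,-.2655,.25],down(-.05)); 
w=camera_params("wrist"); p,d=snapshot("wrist"); cv2.imwrite("pics/w1.png",p); np.savez("w1.npz",p=p,d=d,**w)
robot.goto([.552,.1505,.25],down(.267)); robot.movel([.552,.1505,.155])
w=camera_params("wrist"); p,d=snapshot("wrist"); cv2.imwrite("pics/w2.png",p); np.savez("w2.npz",p=p,d=d,**w)
o=robot.get_obs();print(o["clock"],o["ee_pos"],o["q"],o["ft_force"])
```

```text
5.7083 [0.55302744 0.15049175 0.15653978] [ 1.76253839e-01  1.21931445e-01  1.67692228e+00 -2.71750234e-05
  1.34037711e+00 -9.04434313e-02] [0.47785992 0.01471649 0.32238228]
```

View pics/w1.png

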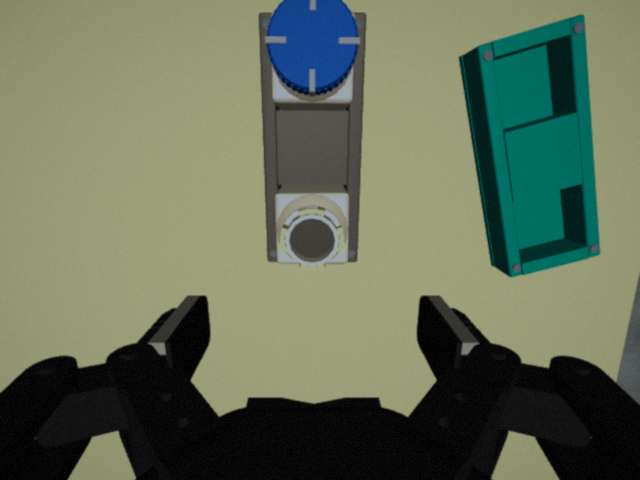

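View pics/w2.png

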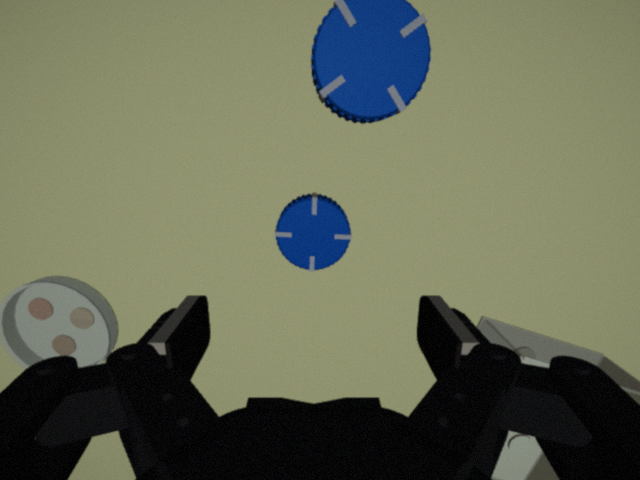

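The first wrist view shows the open mouth at about (312,238), with the shoulder square spanning roughly x 276–349. The second shows the small cap at (313,232) with ribs at 3, 6, 9 and 12 o'clock.

Run:
```python
from h import *
f=np.load("w2.npz"); c={k:f[k] for k in("intrinsics","R","t")}; p=f["p"]; hsv=cv2.cvtColor(p,cv2.COLOR_BGR2HSV)
m=cv2.inRange(hsv,(100,120,40),(130,255,255)); n,l,st,ce=cv2.connectedComponentsWithStats(m)
i=[k for k in range(1,n) if abs(ce[k]-[313,232]).max()<15 and st[k,4]>1500][0]
ct=max(cv2.findContours((l==i).astype(np.uint8),0,1)[0],key=cv2.contourArea); h=cv2.convexHull(ct)
P=ray(c,h[:,0],.024)[:,:2].astype(np.float32); cc,r=cv2.minEnclosingCircle(P); print("cap circ",cc,r, "ellipse",cv2.fitEllipse(P))
inside=np.zeros_like(m); cv2.drawContours(inside,[h],-1,255,-1)
wh=cv2.inRange(hsv,(0,0,90),(180,90,255))&inside
n,l,st,ce=cv2.connectedComponentsWithStats(wh); ks=[k for k in range(1,n) if st[k,4]>25]
Q=ray(c,ce[ks],.024)[:,:2]; print(ce[ks].round(1),st[ks,4]); cen=np.array([np.median(Q[:,0]),np.median(Q[:,1])]); print("rib centroid",Q.mean(0), np.degrees(np.arctan2(*(Q-Q.mean(0)).T[::-1])), np.linalg.norm(Q-Q.mean(0),axis=1))
f=np.load("w1.npz"); c={k:f[k] for k in("intrinsics","R","t")}; p=f["p"]; hsv=cv2.cvtColor(p,cv2.COLOR_BGR2HSV)
cv2.imwrite("pics/w1c.png",cv2.resize(p[180:280,250:370],None,fx=6,fy=6,interpolation=cv2.INTER_CUBIC))
print("depth rim/shoulder", f["d"][215:262:3,312].round(3), f["d"][238,278:350:5].round(3))
for v in (60,110,150,175): print(v,hsv[v,255:370:4,2])
```

```text
cap circ (0.551676332950592, 0.15346693992614746) 0.028795570135116577 ellipse ((0.5517190098762512, 0.15324972569942474), (0.05472748726606369, 0.05732949823141098), 16.385948181152344)
[[314.  205. ]
 [283.1 234.1]
 [341.8 236.3]
 [311.7 262.5]] [85 77 68 59]
rib centroid [0.55203839 0.15198899] [ 102.78912385 -166.16340884   12.26248665  -76.61094007] [0.0224375  0.02206077 0.02182938 0.02183477]
depth rim/shoulder [0.255 0.265 0.265 0.267 0.268 0.268 0.268 0.27  0.269 0.27  0.271 0.272
 0.272 0.272 0.274 0.267] [0.294 0.26  0.258 0.269 0.27  0.272 0.27  0.27  0.269 0.269 0.269 0.27
 0.26  0.261 0.295]
60 [155 138  74  84  71 144 144 144 142 147 145 146 148 144 148 148 143 148
 145 144 143 146 141 145 119  74  82  67 156]
110 [158 162  71  78  83  50  70  72  71  70  70  72  72  72  75  68  72  70
  69  64  65  66  69  45  79  78  76 134 159]
150 [162 158 127  77  80  71  88  83  87  87  83  85  85  86  85  86  83  81
  84  82  82  84  80  70  82  80  77 161 158]
175 [162 159 158  74  76  78  83  84  84  80  82  84  79  84  83  80  81  80
  79  82  80  80  77  57  76  80  70 162 162]
```

View pics/w1c.png

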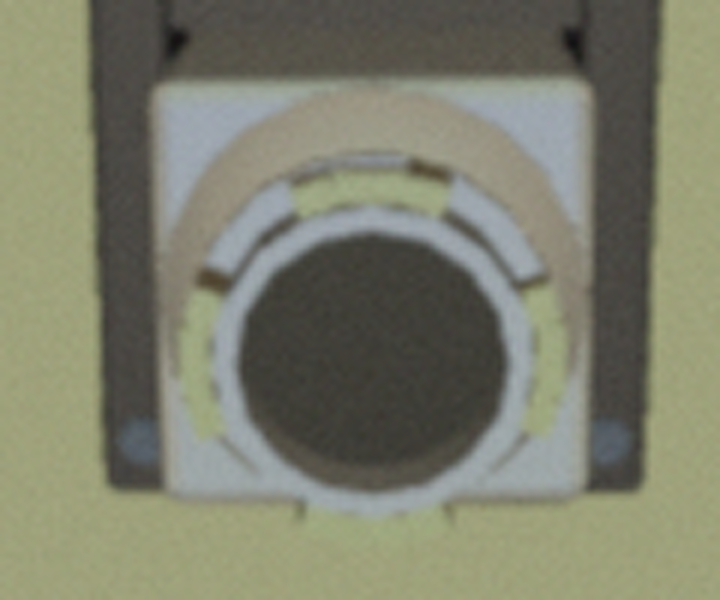

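Run:
```python
from h import *
from scipy.optimize import least_squares
f=np.load("w1.npz"); c={k:f[k] for k in("intrinsics","R","t")}; p=f["p"]
g=cv2.cvtColor(p,cv2.COLOR_BGR2GRAY); hsv=cv2.cvtColor(p,cv2.COLOR_BGR2HSV)
px=lambda a:(np.array(a)+.5)/6-.5+[250,180]
P=ray(c,px([[215,350],[528,350],[371,208],[220,300],[520,295],[300,225],[445,225],[228,425],[518,425]]),.121)[:,:2]
s=least_squares(lambda x:np.hypot(*(P-x[:2]).T)-x[2],[.58,-.26,.02]); print("outer",s.x,s.fun.round(4))
# mouth hole: dark component
m=(g[180:280,250:370]<90).astype(np.uint8); n,l,st,ce=cv2.connectedComponentsWithStats(m); k=l[60,62]
ct=max(cv2.findContours((l==k).astype(np.uint8),0,1)[0],key=cv2.contourArea); H=ct[:,0]+[250,180]; H=H[H[:,1]<245]
P=ray(c,H,.121)[:,:2]; s=least_squares(lambda x:np.hypot(*(P-x[:2]).T)-x[2],[.58,-.26,.017]); print("hole",s.x,np.std(s.fun),len(P))
# shoulder: back, left, right edges by gradient -> line directions
W=c["R"]; 
def direc(q,z):
    Q=ray(c,q,z)[:,:2]; vx,vy,_,_=cv2.fitLine(Q.astype(np.float32),cv2.DIST_HUBER,0,.01,.01).ravel(); return np.degrees(np.arctan2(vy,vx))%90
g2=cv2.GaussianBlur(g,(3,3),0).astype(float)
def sub(prof): 
    a=np.abs(np.diff(prof)); i=a.argmax(); sl=slice(max(i-2,0),i+3); return (np.arange(len(a))[sl]*a[sl]).sum()/a[sl].sum()+.5
back=[[u,189+sub(g2[189:199,u])] for u in range(282,343)]
left=[[270+sub(g2[v,270:284]),v] for v in range(202,255)]
right=[[341+sub(g2[v,341:355]),v] for v in range(202,255)]
for z in(.085,.095):print("bottle ang",z,[direc(q,z) for q in(back,left,right)])
print("spare/rack", direc([[274,180],[274,180.]],.04) )
rl=[[258+sub(g2[v,258:269]),v] for v in range(110,245)]; rr=[[352+sub(g2[v,352:368]),v] for v in range(110,245)]
print("rack",direc(rl,.04),direc(rr,.04))
```

```text
outer [ 0.58184743 -0.26623756  0.01968833] [-0.0003 -0.0004 -0.0001  0.0006  0.0004 -0.0002 -0.0001 -0.0001  0.0001]
hole [ 0.5818129  -0.26635181  0.01595225] 0.00022283759571076035 70
bottle ang 0.085 [np.float32(87.76707), np.float32(87.247215), np.float32(88.0036)]
bottle ang 0.095 [np.float32(87.767624), np.float32(87.2478), np.float32(88.00405)]
spare/rack 5.5937805
rack 87.170975 87.178505
```

Run:
```python
from h import *
from plant import robot,eoat
st=lambda s:(lambda o:print(s,round(o["clock"],2),o["ee_pos"].round(4),o["ft_force"].round(2),o["moment"].round(2),round(o["gripper_width"],3),o["gripper_force"]))(robot.get_obs())
Y=np.radians(58.1); C=[.552,.1523]
st("now")
eoat.grip(.82,60); robot.goto([*C,.075],down(Y)); robot.wait(.3); st("above")
robot.movel([*C,.035],velocity=.08); st("35")
print(robot.movel([*C,.010],velocity=.02,max_force=4)); st("touch")
```

```text
now 5.71 [0.553  0.1505 0.1565] [0.48 0.01 0.32] [ 0.04 -0.02  0.01] 1.002 0.0
above 7.06 [0.5526 0.1524 0.0758] [ 0.45 -0.46 -0.33] [-0.   -0.04 -0.  ] 0.817 0.0
35 7.71 [0.5518 0.1523 0.0346] [-0.33  1.26  0.65] [ 0.03  0.01 -0.04] 0.823 0.0
True
touch 8.66 [0.5518 0.1523 0.0143] [-2.39 -0.91  5.73] [-0.    0.13  0.06] 0.821 3.103734252654249
```

Run:
```python
from h import *
from plant import robot,eoat,snapshot
st=lambda s:(lambda o:print(s,round(o["clock"],2),o["ee_pos"].round(4),o["ft_force"].round(2),o["moment"].round(2),round(o["gripper_width"],3),o["gripper_force"]))(robot.get_obs())
C=[.552,.1523]
robot.movel([*C,.0205],velocity=.05); st("up"); eoat.grip(0,70); st("gripped")
robot.movel([*C,.05],velocity=.08); st("lift")
p,_=snapshot("wrist"); cv2.imwrite("pics/w3.png",p)
```

```text
up 8.95 [0.5524 0.1524 0.021 ] [-0.69 -0.01  1.19] [0.   0.02 0.03] 0.82 0.0
gripped 9.23 [0.5524 0.1524 0.021 ] [-0.51  0.43  5.6 ] [-0.04  0.18  0.01] 0.642 74.05675828456879
lift 9.75 [0.5525 0.1524 0.0507] [0.12 0.63 0.09] [0.02 0.02 0.01] 0.635 73.61779555678368
```

View pics/w3.png

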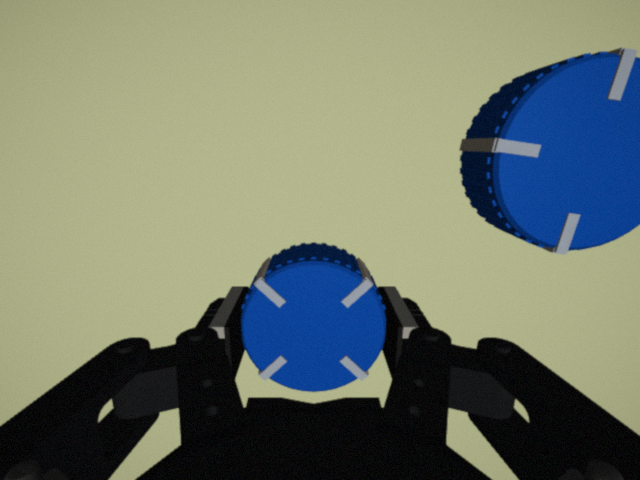

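The cap is held between the pads and its top is visible, with ribs at roughly ±45° to the finger line. Next I'll measure its offset and angle in the tool frame.

Run:
```python
from h import *
from plant import robot,camera_params
o=robot.get_obs(); T=Ro.from_rotvec(o["orientation"]).as_matrix(); c=camera_params("wrist"); p=cv2.imread("pics/w3.png")
print(o["ee_pos"],o["orientation"],"tool z",T[:,2])
hsv=cv2.cvtColor(p,cv2.COLOR_BGR2HSV); wh=cv2.inRange(hsv,(0,0,90),(180,80,255))
roi=np.zeros_like(wh); cv2.circle(roi,(314,325),68,255,-1); 
n,l,st,ce=cv2.connectedComponentsWithStats(wh&roi); ks=[k for k in range(1,n) if 100<st[k,4]<900]; print(ce[ks].round(1),st[ks,4])
Z=o["ee_pos"][2]+.003
rel=(ray(c,ce[ks],Z)-o["ee_pos"])@T
a=np.degrees(np.arctan2(rel[:,1],rel[:,0])); print(rel.round(4)); print("centroid tool",rel.mean(0))
b=rel-rel.mean(0); print(np.degrees(np.arctan2(b[:,1],b[:,0])),np.linalg.norm(b,axis=1))
bl=cv2.inRange(hsv,(100,150,120),(130,255,255))&roi; ct=max(cv2.findContours(bl,0,1)[0],key=cv2.contourArea)
h=cv2.convexHull(ct)[:,0]; P=((ray(c,h,Z)-o["ee_pos"])@T)[:,:2].astype(np.float32); print(cv2.fitEllipse(P),cv2.minEnclosingCircle(P))
```

```text
[0.55196408 0.15230423 0.05006192] [-8.62894633e-01 -3.01906278e+00  1.23309466e-03] tool z [-1.78871168e-03 -3.05630473e-04 -9.99998354e-01]
[[355.7 293.4]
 [271.  293.7]
 [274.7 365.6]
 [351.5 366.2]] [291 273 199 212]
[[ 0.0149  0.0151 -0.003 ]
 [ 0.0148 -0.0158 -0.003 ]
 [-0.0154 -0.0153 -0.003 ]
 [-0.0156  0.0144 -0.003 ]]
centroid tool [-0.00031902 -0.00038657 -0.00299997]
[  45.38151483  -45.55850309 -135.26269821  135.9008123 ] [0.0217286  0.02154968 0.02118327 0.02130949]
((0.0003494916018098593, -0.00013916337047703564), (0.05126218870282173, 0.05459703132510185), 90.6593017578125) ((0.0002560652792453766, -0.0001451564021408558), 0.02717200666666031)
```

Run:
```python
from h import *
from plant import robot,eoat,snapshot
st=lambda s:(lambda o:print(s,round(o["clock"],2),o["ee_pos"].round(4),o["ft_force"].round(2),o["moment"].round(2),round(o["gripper_width"],3),o["gripper_force"]))(robot.get_obs())
M=[.5818,-.2663]; r=down(np.radians(-2.5))
eoat.grip(0,100); robot.movel([.552,.1523,.2],velocity=.2)
robot.goto([*M,.2],r); robot.movel([*M,.150]); robot.wait(.4); st("above")
print(robot.movel([*M,.1345],velocity=.03,max_force=6)); robot.wait(.2); st("in")
o=robot.get_obs(); print(o["q"][5])
p,_=snapshot("scene"); cv2.imwrite("pics/s2.png",cv2.resize(p[280:420,120:300],None,fx=4,fy=4,interpolation=2))
```

```text
above 13.35 [ 0.5821 -0.2665  0.1508] [ 0.39 -0.29  0.02] [-0.03  0.04 -0.  ] 0.632 105.09805977344513
False
in 14.22 [ 0.582  -0.2664  0.1348] [-0.05  0.54 -0.2 ] [ 0.04 -0.01 -0.02] 0.631 105.09757876396179
-0.4656954581129361
```

View pics/s2.png

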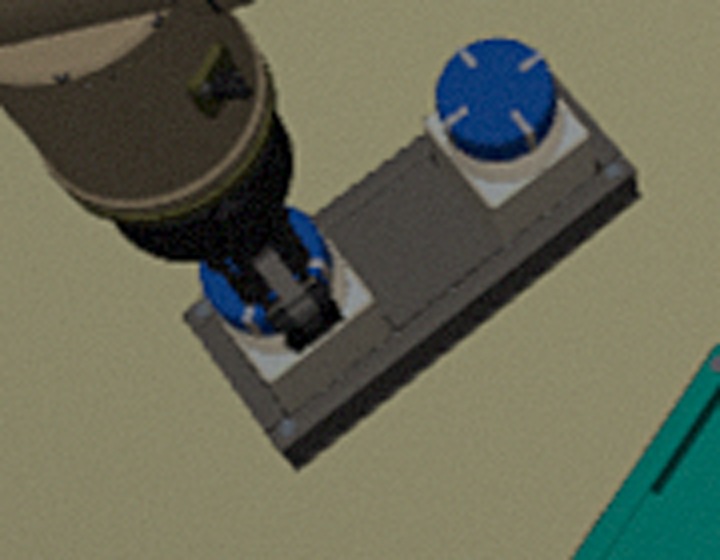

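The cap is on the neck between the fingers, with no contact force below lug-on-lug height, so the lugs are in the gaps. Next I'll press.

Run:
```python
from h import *
from plant import robot,eoat
st=lambda s:(lambda o:print(s,round(o["clock"],2),o["ee_pos"].round(4),o["ft_force"].round(2),o["moment"].round(2),round(o["gripper_width"],3)))(robot.get_obs())
M=[.5818,-.2663]
robot.movel([*M,.1325],velocity=.02,max_force=8); robot.wait(.25); st("in")
print(robot.movel([*M,.1255],velocity=.008,max_force=15.5)); st("press"); robot.wait(.3); st("press")
```

```text
in 14.77 [ 0.5819 -0.2664  0.1327] [ 0.48 -0.24  1.24] [-0.09 -0.1   0.04] 0.633
True
press 15.53 [ 0.5822 -0.2665  0.1289] [-5.26  2.41 13.27] [ 0.46  0.85 -0.01] 0.631
press 15.83 [ 0.5822 -0.2665  0.1292] [-5.28  2.28 11.09] [0.38 0.79 0.02] 0.637
```

Run:
```python
from h import *
from plant import robot,eoat
st=lambda s:(lambda o:print(s,round(o["clock"],2),o["ee_pos"].round(4),o["ft_force"].round(2),o["moment"].round(2),round(o["gripper_width"],3)))(robot.get_obs())
M=[.5810,-.2660]
print(robot.movel([*M,.1288],velocity=.008,max_force=15)); robot.wait(.2); st("shift")
for z in (.1282,.1277,.1272,.1267,.1262):
    robot.movel([*M,z],velocity=.008,max_force=12); robot.wait(.15); st(z)
    if robot.get_obs()["ft_force"][2]>16.3: break
```

```text
False
shift 16.38 [ 0.5819 -0.2664  0.1303] [-0.86  0.21  8.15] [ 0.17  0.12 -0.01] 0.632
0.1282 16.78 [ 0.5819 -0.2664  0.1299] [-1.11  1.06  9.55] [0.14 0.21 0.03] 0.633
0.1277 17.18 [ 0.5819 -0.2664  0.1296] [-1.8   1.37 11.23] [ 0.21  0.33 -0.04] 0.628
0.1272 17.58 [ 0.5819 -0.2664  0.1293] [-2.59  0.5  12.02] [ 0.24  0.36 -0.06] 0.631
0.1267 17.98 [ 0.5819 -0.2664  0.1289] [-3.5   1.62 12.52] [ 0.38  0.51 -0.02] 0.633
0.1262 18.38 [ 0.582  -0.2664  0.1286] [-4.33  2.23 13.8 ] [ 0.37  0.6  -0.05] 0.63
```

Run:
```python
from h import *
from plant import robot,eoat
st=lambda s:(lambda o:print(s,round(o["clock"],2),o["ee_pos"].round(4),o["ft_force"].round(2),o["moment"].round(2),o["orientation"].round(4)))(robot.get_obs())
M=[.5800,-.2655]
for z in (.1258,.1252,.1246,.1240,.1235):
    robot.movel([*M,z],velocity=.01,max_force=12); robot.wait(.15); st(z)
    if robot.get_obs()["ft_force"][2]>16.6: break
```

```text
0.1258 18.8 [ 0.5819 -0.2664  0.1288] [ 0.6   0.37 13.  ] [ 0.1   0.01 -0.03] [2.2653 2.1689 0.0028]
0.1252 19.2 [ 0.5819 -0.2664  0.1284] [-0.36  0.77 14.12] [0.15 0.16 0.03] [2.2653 2.1689 0.0028]
0.1246 19.6 [ 0.5819 -0.2664  0.128 ] [-1.54  1.62 14.76] [ 0.22  0.25 -0.01] [2.2652 2.1689 0.0028]
0.124 20.0 [ 0.5819 -0.2664  0.1276] [-1.81  1.65 17.1 ] [ 0.29  0.41 -0.  ] [2.2652 2.1688 0.0028]
```

Run:
```python
from h import *
from plant import robot,eoat
def st(s):
    o=robot.get_obs(); y=Ro.from_rotvec(o["orientation"]).as_matrix()[:,1]; print(s,round(o["clock"],2),o["ee_pos"].round(4),o["ft_force"].round(2),o["moment"].round(2),"yaw",np.degrees(np.arctan2(y[1],y[0])).round(2)); return o
P=np.array([.5800,-.2655,.1240])
for a in (6,12,18,24,30,36,42):
    robot.movel(P,rot=down(np.radians(-2.5-a)),velocity=.02); robot.wait(.05); o=st(a)
    if abs(o["moment"][2])>1.2: break
    f=o["ft_force"]
    P+=[0,0,np.clip((f[2]-17)*.0003,-.0005,.0005)]
```

```text
6 20.31 [ 0.5821 -0.2666  0.1277] [-0.66 -0.13 16.6 ] [ 0.18  0.28 -0.08] yaw -8.51
12 20.62 [ 0.5822 -0.2667  0.1277] [-1.11  0.44 16.56] [ 0.12  0.22 -0.11] yaw -14.51
18 20.93 [ 0.5822 -0.2667  0.1276] [ 0.22  0.24 16.92] [ 0.16  0.18 -0.01] yaw -20.52
24 21.23 [ 0.5822 -0.2668  0.1276] [-0.76 -0.26 16.6 ] [ 0.12  0.2  -0.03] yaw -26.51
30 21.54 [ 0.5823 -0.2668  0.1275] [ 0.19 -0.48 17.14] [ 0.16  0.27 -0.08] yaw -32.51
36 21.85 [ 0.5823 -0.2668  0.1275] [ 0.63  0.46 15.8 ] [ 0.11  0.17 -0.07] yaw -38.52
42 22.16 [ 0.5824 -0.2669  0.1275] [-0.6  -1.01 18.54] [ 0.17  0.27 -0.09] yaw -44.52
```

Run:
```python
from h import *
from plant import robot,eoat
def st(s):
    o=robot.get_obs(); y=Ro.from_rotvec(o["orientation"]).as_matrix()[:,1]; print(s,round(o["clock"],2),o["ee_pos"].round(4),o["ft_force"].round(2),o["moment"].round(2),"yaw",np.degrees(np.arctan2(y[1],y[0])).round(2)); return o
P=np.array([.5797,-.2652,.1242])
for a in (44.5,46): robot.movel(P,rot=down(np.radians(-2.5-a)),velocity=.02); robot.wait(.15); o=st(a)
for k in range(12):
    P+=[.0001,-.00005,.0006]; robot.movel(P,velocity=.01); robot.wait(.1); o=st("up")
    if o["ft_force"][2]<1: break
```

```text
44.5 22.56 [ 0.5821 -0.2667  0.128 ] [ 1.27 -1.57 15.3 ] [-0.05  0.01 -0.08] yaw -47.01
46 22.96 [ 0.582  -0.2666  0.128 ] [-0.2  -0.59 16.24] [ 0.02 -0.01  0.03] yaw -48.5
up 23.31 [ 0.5821 -0.2666  0.1284] [ 0.31 -1.22 14.83] [ 0.02 -0.04  0.02] yaw -48.5
up 23.66 [ 0.582  -0.2666  0.1287] [ 1.08 -1.95 14.57] [-0.01 -0.12  0.05] yaw -48.5
up 24.01 [ 0.582  -0.2666  0.1291] [ 1.6  -0.88 11.1 ] [-0.08 -0.13  0.03] yaw -48.51
up 24.36 [ 0.582  -0.2665  0.1294] [ 2.71 -1.79 11.2 ] [-0.12 -0.16  0.09] yaw -48.5
up 24.71 [ 0.582  -0.2665  0.1297] [ 1.7  -1.39  9.87] [-0.11 -0.2   0.1 ] yaw -48.5
up 25.06 [ 0.5819 -0.2665  0.1301] [ 1.64 -1.35  8.84] [-0.15 -0.21  0.02] yaw -48.5
up 25.41 [ 0.5819 -0.2665  0.1304] [ 1.3  -2.44  8.99] [-0.21 -0.24  0.02] yaw -48.5
up 25.76 [ 0.5819 -0.2665  0.1308] [ 1.27 -1.45  7.6 ] [-0.25 -0.33  0.06] yaw -48.51
up 26.11 [ 0.5817 -0.2664  0.1309] [ 2.89 -2.    5.86] [-0.29 -0.32 -0.03] yaw -48.51
up 26.46 [ 0.5813 -0.2661  0.1309] [ 3.09 -1.56  5.4 ] [-0.35 -0.47  0.05] yaw -48.5
up 26.81 [ 0.5809 -0.2659  0.1309] [ 2.98 -2.11  3.87] [-0.35 -0.48 -0.02] yaw -48.5
up 27.16 [ 0.5807 -0.2657  0.131 ] [ 3.06 -2.79 -0.29] [-0.53 -0.69 -0.04] yaw -48.5
```

The cap stopped rising at z ≈ 0.131 and the force dropped to zero, so the lugs are caught in the notches. Next I'll centre the tool, release and retreat.

Run:
```python
from h import *
from plant import robot,eoat,snapshot,camera_params
st=lambda s:(lambda o:print(s,round(o["clock"],2),o["ee_pos"].round(4),o["ft_force"].round(2),o["moment"].round(2),round(o["gripper_width"],3)))(robot.get_obs())
robot.movel([.5819,-.2664,.1312],velocity=.01); robot.wait(.1); st("centre")
eoat.grip(.9); st("open")
robot.movel([.5819,-.2664,.25],velocity=.1); robot.wait(.4); st("up")
w=camera_params("wrist"); p,d=snapshot("wrist"); cv2.imwrite("pics/w4.png",p)
hsv=cv2.cvtColor(p,cv2.COLOR_BGR2HSV); m=cv2.inRange(hsv,(100,120,40),(130,255,255)); u=proj(w,[.5819,-.2664,.1335])
n,l,s,ce=cv2.connectedComponentsWithStats(m); i=[k for k in range(1,n) if s[k,4]>800 and abs(ce[k]-u).max()<30][0]
h=cv2.convexHull(max(cv2.findContours((l==i).astype(np.uint8),0,1)[0],key=cv2.contourArea)); ins=np.zeros_like(m); cv2.drawContours(ins,[h],-1,255,-1)
n,l,s,ce=cv2.connectedComponentsWithStats(cv2.inRange(hsv,(0,0,90),(180,90,255))&ins); ks=[k for k in range(1,n) if s[k,4]>25]
Q=ray(w,ce[ks],.1335)[:,:2]; b=Q-Q.mean(0); print(Q.mean(0),np.degrees(np.arctan2(b[:,1],b[:,0])),np.linalg.norm(b,axis=1),s[ks,4])
```

```text
centre 27.52 [ 0.5814 -0.2661  0.1309] [-1.97  0.43  2.78] [0.03 0.25 0.05] 0.633
open 27.88 [ 0.5819 -0.2663  0.1311] [1.11 0.99 0.41] [-0.01 -0.03  0.01] 0.901
up 29.62 [ 0.5819 -0.2664  0.2499] [-0.43 -0.18  0.68] [ 0.   -0.04 -0.06] 0.902
[ 0.58149325 -0.26668882] [ 87.19186739  -4.53975254 176.9827148  -94.42455521] [0.02249335 0.02249121 0.02186326 0.02190224] [93 89 65 64]
```

View pics/w4.png

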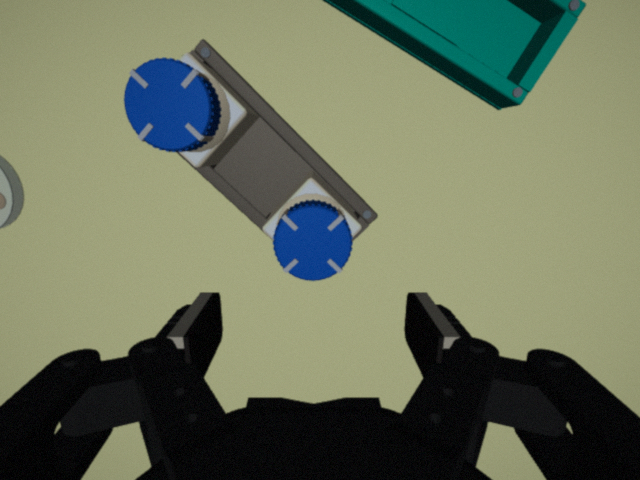

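The cap sits centred and level at (313,241). Its ribs face the flat sides at about −3.7°, against −2.5° for the bottle before the twist.

```bash
python3 -c "
from plant import ticket
print(ticket.close_job())"
```

```text
the job is handed in; nothing more can be done
None
```

I set the cap on the open bottle, pressed it down, twisted it clockwise until it locked, released it and handed the job in at about 30 s on the robot clock; no verdict was returned.

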